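# Release the concealed catch of the spoon caddy

## Robot

A 6-joint arm with a two-finger parallel gripper is mounted at the origin on the work surface. World frame = base frame: x ahead of the robot, y to its left, z up, the work surface at z = 0. Lengths are in m, angles in rad, forces in N, time in s.
With the tool pointing down it reaches from about 0.425 to 0.95 m from the base axis. Payload 3.5 kg.
Tool frame: the origin (TCP) lies midway between the tips of the shut fingers; the grasp point (between the pads) lies 19 mm behind it; x points along the fingers, y is the direction in which the jaws open and shut, and the axes are right-handed (so a half turn about x gives the same grasp; the last joint's range is limited). The gripper opens to 85 mm and grips with 20 to 120 N. Pads are 22 mm wide; open, the fingers measure 114 mm over their backs; the gripper's body (76 mm by 85 mm) begins 54 mm behind the grasp point. The pads swing forward as they close: fully open they stand 13 mm farther back than shut.
Start: joints at [-1.271, 0.286, 1.577, -0, 1.279, -0.15], TCP at [0.294, -0.608, 0.231] pointing down, gripper open.
Joint ranges: [-2.77, 2.77], [-0.9, 2.22], [0.21, 2.48], [-1.53, 4.67], [0.24, 2.81], [-2.84, 2.84]. Speed limits (rad/s): [2.79, 2.79, 3.14, 3.14, 3.14, 3.14].

## Interface

Orientations are given as a unit quaternion [x, y, z, w].
In Python, from plant import sensors, optics, ctrl gives the robot as it stands.
- The arm moves only by the tool arm_command, never from a script. Its argument "increments" is a list that holds one entry, the list of rows, each a list of 4 numbers: the shift along the tool's x, y, z in cm, then the turn about the tool's x in rad. A call has 1 to 20 rows; each row shifts and turns the commanded pose from where the row before left it, along the tool's axes as they then stand; what a row does not reach is not made up. A row lasts 1/8 s, in which the tool goes at most 62.5 mm and 10.7 degrees, less where a joint would pass 70% of its speed; a pose out of reach is approached as far as the arm can. A call with a gripper value outside its range is refused whole. "grip" is the finger opening in cm, from 0 to 8.54, set as the call begins (left out, the last holds). The fingers move at their own pace and stop on an object; "grip_force" is the grip in N (left out, the last holds). Time passes only in rows, so rows that do not move let the fingers close. It gives the time, the measured TCP pose, the force and the opening at its end, in the units of the state.
- sensors.get_state(): the state, without advancing time (a new reading comes with each control period).
- optics.read_camera(name): name is "scene" or "top" or "wrist"; returns the picture (420x560x3 uint8, blue, green, red); there is no depth.
- optics.camera_model(name): a dict with "camera_matrix" (3x3 intrinsics, pixels), "dist" ([k1, k2, p1, p2, k3] as OpenCV has them; the pictures are not rectified), "world_from_camera" (4x4, takes a point from camera to world coordinates); the wrist camera has in their place "mount" (4x4, takes a point from camera to tool coordinates, whose origin is the TCP and whose axes are the tool frame's). Camera axes: x right, y up, looking along -z (the intrinsics and any distortion apply to the point x, -y, -z); pixel columns grow to the right and rows downward; lengths in m; the calibration is good to about 2 mm. A picture is of the moment at which its call begins: read the wrist's pose just before it. camera_model takes no time and is no camera call.
- ctrl.sign_off(): hands the job in, once; it reports no verdict.
Trained networks look in the newest picture that a camera, given by its name, has taken for a name from the list of things; names that differ only in an ending like _2 or _b are one class to them, and where a whole thing is asked for, a point or a joint stands for the part that bears it (a point fixed in the world has none). Each returns a list of dicts, best first, with "conf" (0 to 1); they miss things now and then, are a little off and sometimes report something else, mostly with a low value. They report only what shows in the picture. A call takes as long as a camera call.
- optics.boxes_of(camera, query): "at" ([row, column] in pixels, amid what is visible of it).
- optics.place_of(camera, query): "at" ([row, column] in pixels: a listed point, or the origin of a listed thing).
The state is a dict: "time": time; "qpos": joint angles; "dq": joint speeds; "joint_efforts": joint torques, N m; "eef_pos": TCP position; "tcp_rot": TCP orientation; "contact_force": force on the tool from outside, world axes, zero at the start; "wrist_torque": the same for the moment, N m; "opening": opening from 0.0 (shut) to 1.0 (fully open).
Only numpy, scipy, OpenCV 4.12 (cv2) and the standard library are available. Lean on these libraries where they do the work, as an engineer would, in place of code of your own. Each camera call takes 0.05 s, during which the arm holds its last target.

## Task

The grey caddy holds the cooking class's tasting spoons, and its sprung lid is kept shut by a child-proof catch: one of the four grey squares along the flat deck in front of the lid is really a press button, set just a little below the deck. Feel gently over the deck with the fingertips for that button, press it right in so that the lid springs open by itself, then let go and move clear. Do not push or lift the lid with the hand, and leave the bottle, the jar and the spoon alone.

Things in the scene. Friction and masses are not known exactly. Their poses are not given: they have to be found in the camera images.
- caddy: grey plastic box fixed to the table, 240 (x) x 300 (y) x 100 mm high; origin at the centre of its underside, x axis from the deck to the lid's hinge, z up. The nearest 80 mm of its top (x -120 to -40 mm) is the level deck with a row of four grey squares; the other 160 mm is the lid. Deck and shut lid are both 100 mm above the table
- spot1 (a point): centre of the first square (largest y in the caddy's frame), at the level of the deck's surface; axes as the caddy's. Each square is 66 mm (along y) by 70 mm (along x). Three are solid and level with the deck; the remaining one, any of the four, is the button: a plate 56 (y) x 58 (x) mm in an opening of 58 x 60 mm, centred in its square, its face 3 mm below the deck at rest
- spot2 (a point): centre of the second square, 66 mm farther to the caddy's -y; same level
- spot3 (a point): centre of the third square, 66 mm farther; same level
- spot4 (a point): centre of the fourth square, 66 mm farther; same level
- catch (a joint): how far the button is pressed down, m: 0 at rest, 0.008 fully in (its face is then 11 mm below the deck). It starts to move at about 1.5 N, is fully in at about 4.6 N, and springs back when let go. Pressed beyond about 6.5 mm it frees the lid
- lid (a joint): angle of the lid, rad: 0 shut, about 1.35 wide open. Once freed it swings up by its own spring within about 2 s, and stays open
- lid_edge (a point): middle of the lid's free edge, on its upper face; 40 mm beyond the squares' centre line when shut, it rises and moves away from the deck as the lid opens (lid 157 mm from hinge to edge, 298 mm wide)
- sauce: amber sauce bottle with a red cap, 60 mm across, 190 mm high, standing beside the caddy's +y end; origin at the centre of its foot; to be left alone
- jar: closed jar with a yellow cap, 72 mm across, 100 mm high, standing beside the caddy's -y end; origin at the centre of its foot; to be left alone
- spoon: wooden spoon about 190 mm long and up to 40 mm wide lying on the table between the robot and the caddy, its long axis (x) roughly along the deck; origin under its middle; to be left alone

How it is judged:
On the way, in this order (a step that is already met when the one before it is completed fails the run):
1. the fingertips touch the deck or the button before the button goes in (contact force between the fingers and anything else above 0.3 N and value of joint catch below 0.004 m), for 0.02 s.
2. the fingers press the button in (more than 4 mm), the lid still shut or just beginning to rise (contact force between the fingers and anything else above 0.3 N and value of joint catch above 0.004 m and value of joint lid below 0.8 rad), for 0.02 s.
3. the lid springs open (value of joint lid above 1 rad), for 0.1 s.
At the end, for the whole second after the job is handed in: The lid stands open (more than 1.1 rad) and at rest, the button has sprung back (within 1.5 mm of its rest), and bottle, jar and spoon are within 20 mm of where they were (value of joint lid above 1.1 rad and velocity of joint lid below 0.1 rad/s and value of joint catch below 0.0015 m and distance of each of sauce, jar, spoon from where it was at the start of the episode below 0.02 m); the robot touches nothing.
It fails at once if the deck or the caddy is pushed hard (over 50 N) (contact force between the arm and anything else above 50 N).
It fails at once if the lid is pushed or lifted with the hand (over 12 N) (contact force between the arm and lid above 12 N).
It fails at once if the bottle, jar or spoon is moved by more than 20 mm, lifted or tipped (distance of any of sauce, jar, spoon from where it was at the start of the episode above 0.02 m or angle between any of sauce, jar's own z axis and vertical above 0.3 rad).
It also fails if it takes over 48 s, if anything falls off the work surface, if the arm or the gripper's body presses on something with over 40 N, if the wrist force passes 120 N, or if a joint passes its speed limit or range.

## Working session

There is one attempt and no reset: what is moved stays moved. The work goes in short steps, Python scripts to look and compute and a tool call to move; the robot and the scene stay as the last step left them, time stands still between calls to the robot, and variables do not carry over. Pictures are saved under pics/ and viewed, and the job is handed in when it is done.

Besides the shell and the picture viewer there is one more tool, called after "Call:" as name([rows], argument=value, ...), one row to a line, values as JSON. arm_command: Moves the arm, as the interface text tells. Its arguments: {"type":"object","properties":{"increments":{"type":"array","items":{"type":"array","items":{"type":"array","items":{"type":"number"}}}},"grip":{"type":"number"},"grip_force":{"type":"number"}},"required":["increments"]}

```bash
mkdir -p pics; ls; cat > h.py <<'E'
import numpy as np, cv2
from plant import sensors, optics, ctrl
def ray(cam,rc):
    m=optics.camera_model(cam);K=np.array(m["camera_matrix"]);d=np.array(m["dist"])
    p=cv2.undistortPoints(np.array([[[rc[1],rc[0]]]],float),K,d)[0,0]
    T=np.array(m["world_from_camera"]);v=T[:3,:3]@np.array([p[0],-p[1],-1]);return T[:3,3],v
def at(cam,rc,z):
    o,v=ray(cam,rc);return o+v*(z-o[2])/v[2]
E
python3 - <<'E'
from h import *
s=sensors.get_state();print(s)
for c in("top","scene"):
    cv2.imwrite(f"pics/{c}0.png",optics.read_camera(c))
    for q,z in(("spot1",.1),("spot2",.1),("spot3",.1),("spot4",.1),("lid_edge",.1),("caddy",0),("sauce",0),("jar",0),("spoon",0)):
        for r in optics.place_of(c,q)[:1]: print(c,q,r,at(c,r["at"],z).round(4))
print(sensors.get_state()["time"])
E
```

```text
pics
{'time': 0.0, 'qpos': array([-1.27099511e+00,  2.87208677e-01,  1.57815923e+00, -1.06113445e-05,
        1.27860882e+00, -1.50027382e-01]), 'dq': array([ 2.83673665e-05,  8.17126901e-04,  1.51294064e-03,  6.72028840e-04,
       -1.25829630e-03, -1.28826238e-03]), 'joint_efforts': array([-8.85745994e-04, -4.05984485e+01, -2.92624640e+01, -1.83738643e-04,
        5.86231487e-03, -3.80267466e-06]), 'eef_pos': array([ 0.29331043, -0.60721814,  0.22992813]), 'tcp_rot': array([-0.68922967, -0.15854216,  0.68936295, -0.15686163]), 'contact_force': array([-0.31887623, -0.3769563 ,  0.11279434]), 'wrist_torque': array([-0.04496285,  0.00763846, -0.01530505]), 'opening': 1.0001984840411193}
top lid_edge {'at': [204.8, 293.4], 'conf': 0.79} [0.5716 0.0229 0.1   ]
top caddy {'at': [199.2, 285.3], 'conf': 0.64} [0.6016 0.0398 0.    ]
top sauce {'at': [210.4, 172.2], 'conf': 0.6} [0.5845 0.2874 0.    ]
top jar {'at': [142.3, 387.0], 'conf': 0.87} [ 0.7231 -0.1894  0.    ]
top spoon {'at': [283.4, 301.6], 'conf': 0.74} [0.4199 0.0104 0.    ]
scene spot1 {'at': [205.4, 297.5], 'conf': 0.81} [0.5166 0.0438 0.1   ]
scene spot2 {'at': [205.4, 297.5], 'conf': 0.81} [0.5166 0.0438 0.1   ]
scene spot3 {'at': [205.4, 297.5], 'conf': 0.81} [0.5166 0.0438 0.1   ]
scene spot4 {'at': [205.4, 297.5], 'conf': 0.81} [0.5166 0.0438 0.1   ]
scene lid_edge {'at': [215.5, 274.6], 'conf': 0.91} [0.5702 0.0252 0.1   ]
scene caddy {'at': [268.5, 269.3], 'conf': 0.71} [0.6042 0.0357 0.    ]
scene sauce {'at': [311.6, 389.3], 'conf': 0.64} [0.5862 0.2686 0.    ]
scene jar {'at': [262.6, 140.4], 'conf': 0.61} [ 0.7277 -0.1854  0.    ]
1.0
```

View pics/top0.png

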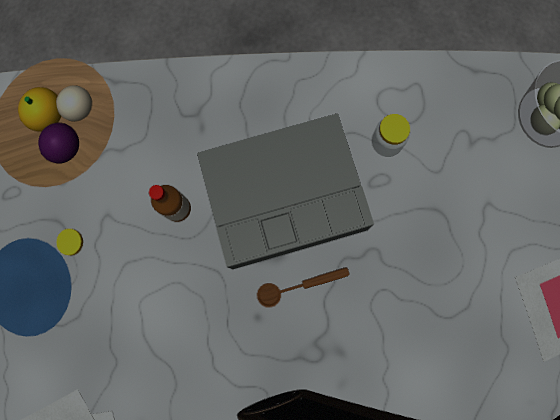

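View pics/scene0.png

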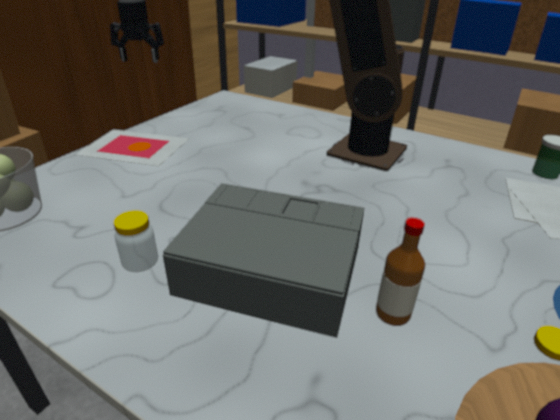

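The top view shows the caddy's deck facing the robot (rows 190–265). The second square from the +y (left) end, at about (row 232, col 279), has a clear shadowed opening. The scene view shows the same recess at about (205, 298). I'll zoom in and fit the caddy's pose.

```bash
python3 - <<'E'
from h import *
im=cv2.imread("pics/top0.png")[180:275,205:380]
im=cv2.convertScaleAbs(im,alpha=2)
cv2.imwrite("pics/zoom0.png",cv2.resize(im,None,fx=4.5,fy=4.5,interpolation=cv2.INTER_CUBIC))
for n,rc in dict(hingeL=(153,198),hingeR=(114,338),frontR=(227,372),frontL=(266,231),edgeL=(226,218),edgeR=(187,359)).items(): print(n,at("top",rc,.1).round(4))
for cam,rc in(("top",(231.5,279)),("scene",(205.4,297.5))):print(at(cam,rc,.1).round(4),at(cam,rc,.097).round(4))
E
```

```text
hingeL [0.6838 0.2126 0.1   ]
hingeR [ 0.7568 -0.074   0.1   ]
frontR [ 0.5226 -0.1298  0.1   ]
frontL [0.4547 0.1476 0.1   ]
edgeL [0.5338 0.1723 0.1   ]
edgeR [ 0.6033 -0.1083  0.1   ]
[0.5195 0.0526 0.1   ] [0.5199 0.0527 0.097 ]
[0.5166 0.0438 0.1   ] [0.5125 0.0416 0.097 ]
```

View pics/zoom0.png

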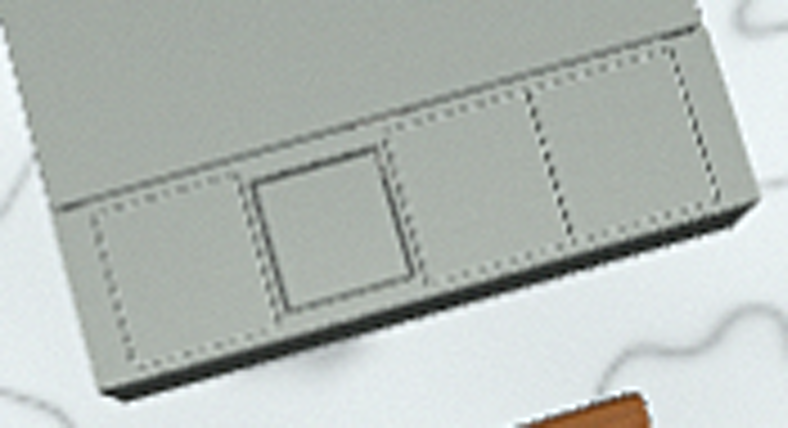

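The zoom confirms that only the second square from the left shows a dark recessed gap. Its centre is near (0.520, 0.053) at z = 0.1, which agrees with spot2 worked out from the caddy outline. Next I'll work out the move in tool axes.

```bash
python3 - <<'E'
from h import *
from scipy.spatial.transform import Rotation as R
s=sensors.get_state();M=R.from_quat(s["tcp_rot"]).as_matrix();print(M.round(3))
yaw=np.arctan2(.233,.0695+.9e-9); 
cx=np.array([.5686-.4887,.032-.0089]);e=np.array([.6033-.5338,-.1083-.1723]);print(np.arctan2(cx[1],cx[0]),np.arctan2(e[0],-e[1]))
a=np.arctan2(M[1,1],M[0,1]);print("tool y yaw",a)
t=np.array([.520,.052,.22])-.005*np.array([.97,.24,0])
print(s["time"],s["eef_pos"],M.T@(t-s["eef_pos"])*100)
E
```

```text
[[ 0.     0.435 -0.901]
 [-0.    -0.901 -0.435]
 [-1.     0.    -0.   ]]
0.2814375512659916 0.24279727553058297
tool y yaw -1.1210291700103463
1.0 [ 0.29349881 -0.60783785  0.23133224] [  1.13350009 -49.6771163  -48.59541258]
```

Call:
arm_command([
  [[0, -3.55, -3.47, 0], [0, -3.55, -3.47, 0], [0, -3.55, -3.47, 0], [0, -3.55, -3.47, 0], [0, -3.55, -3.47, 0], [0, -3.55, -3.47, 0], [0, -3.55, -3.47, 0], [0, -3.55, -3.47, 0], [0, -3.55, -3.47, 0], [0, -3.55, -3.47, 0], [0, -3.55, -3.47, 0], [0, -3.55, -3.47, 0], [0, -3.55, -3.47, 0], [0, -3.55, -3.47, 0], [0, 0, 0, 0.1], [0, 0, 0, 0.1], [0, 0, 0, 0], [0, 0, 0, 0]],
], grip=0, grip_force=30)

```text
time: 3.25
eef_pos: [0.5149, 0.0508, 0.2314]
tcp_rot: [0.702, 0.088, -0.701, 0.088]
contact_force: [0.1, 0.4, -0.7]
opening: 0.003
```

Call:
arm_command([
  [[3, 0, 0, 0], [3, 0, 0, 0], [2, 0, 0, 0], [1, 0, 0, 0], [0, 0, 0, 0], [0, 0, 0, 0]],
])

```text
time: 4.0
eef_pos: [0.5157, 0.0508, 0.1425]
tcp_rot: [0.702, 0.088, -0.701, 0.088]
contact_force: [0.3, -0.7, 0.3]
opening: 0.003
```

```bash
python3 - <<'E'
from h import *
for c in("top","scene","wrist"): cv2.imwrite(f"pics/{c}1.png",optics.read_camera(c))
a=[cv2.imread(f"pics/{c}1.png") for c in("scene","wrist")]
a=[cv2.resize(x,(400,300)) for x in a]
b=cv2.resize(cv2.convertScaleAbs(cv2.imread("pics/top1.png")[120:280,190:390],alpha=2),(375,300))
cv2.imwrite("pics/m1.png",np.vstack([np.hstack(a),np.hstack([b,np.zeros((300,425,3),np.uint8)])]))
s=sensors.get_state();print(s["eef_pos"],s["contact_force"])
E
```

```text
[0.51556391 0.05088509 0.14237915] [0.23793173 0.05963398 0.02484151]
```

View pics/m1.png

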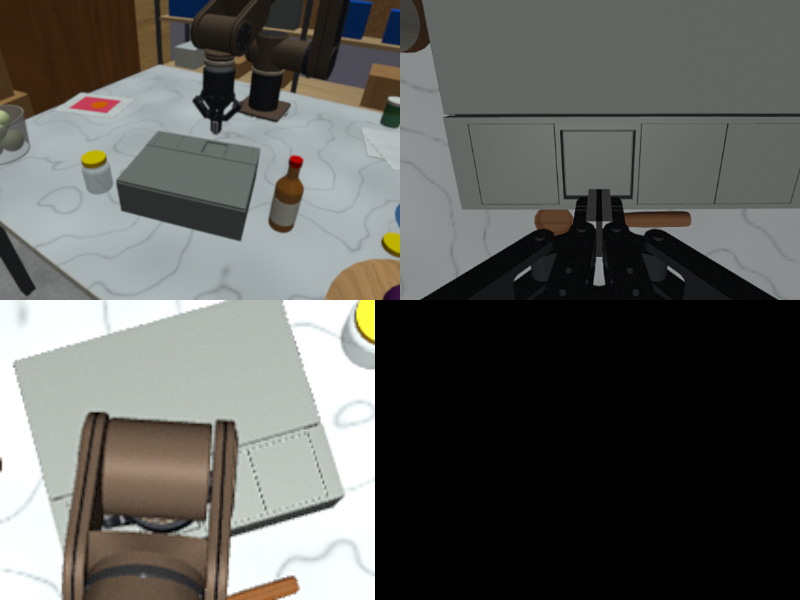

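The wrist view shows the fingers aligned with the second square, which has a shadowed recess (cols 562–634 of the mosaic). I'll measure its centre from the wrist image as a cross-check.

```bash
python3 - <<'E'
from h import *
from scipy.spatial.transform import Rotation as R
s=sensors.get_state();m=optics.camera_model("wrist");T=np.eye(4);T[:3,:3]=R.from_quat(s["tcp_rot"]).as_matrix();T[:3,3]=s["eef_pos"]
W=T@np.array(m["mount"])
for rc in((182,226),(182,328),(278,328),(278,230),(230,278)):
    p=cv2.undistortPoints(np.array([[[rc[1],rc[0]]]],float),np.array(m["camera_matrix"]),np.array(m["dist"]))[0,0]
    v=W[:3,:3]@np.array([p[0],-p[1],-1]);P=W[:3,3]+v*(.099-W[2,3])/v[2];print(P.round(4),(T[:3,:3].T@(P-s["eef_pos"])*100).round(2))
E
```

```text
[0.5437 0.0865 0.099 ] [ 4.34 -2.76 -3.6 ]
[0.5576 0.0324 0.099 ] [ 4.35  2.83 -3.6 ]
[0.5004 0.0149 0.099 ] [4.34 3.11 2.36]
[0.4858 0.0722 0.099 ] [ 4.33 -2.81  2.36]
[0.5233 0.0519 0.099 ] [ 4.34  0.09 -0.76]
```

Call:
arm_command([
  [[1.5, 0, -0.1, 0], [1.5, 0, -0.1, 0], [0.7, 0, 0, 0], [0, 0, 0, 0], [0, 0, 0, 0]],
])

```text
time: 4.78
eef_pos: [0.5171, 0.0514, 0.1045]
tcp_rot: [0.702, 0.088, -0.701, 0.088]
contact_force: [0.3, 0.2, -0.3]
opening: -0.001
```

Call:
arm_command([
  [[0.1, 0, 0, 0], [0.1, 0, 0, 0], [0.1, 0, 0, 0], [0.1, 0, 0, 0], [0.1, 0, 0, 0], [0, 0, 0, 0], [0, 0, 0, 0]],
])

```text
time: 5.65
eef_pos: [0.5168, 0.0514, 0.0993]
tcp_rot: [0.702, 0.088, -0.702, 0.088]
contact_force: [0.5, -0.2, -0.7]
opening: 0.003
```

Call:
arm_command([
  [[0.1, 0, 0, 0], [0.1, 0, 0, 0], [0.1, 0, 0, 0], [0.1, 0, 0, 0], [0, 0, 0, 0], [0, 0, 0, 0]],
])

```text
time: 6.4
eef_pos: [0.5168, 0.0515, 0.0955]
tcp_rot: [-0.702, -0.088, 0.702, -0.088]
contact_force: [-1.8, -0.1, 3.2]
opening: -0.002
```

Contact is about 4.5 mm below the deck with a soft reaction, so this is the button. I'll press it in.

Call:
arm_command([
  [[0.1, 0, 0, 0], [0.1, 0, 0, 0], [0.1, 0, 0, 0], [0.1, 0, 0, 0], [0.1, 0, 0, 0], [0, 0, 0, 0]],
])

```text
time: 7.15
eef_pos: [0.5169, 0.0514, 0.0903]
tcp_rot: [0.702, 0.088, -0.702, 0.088]
contact_force: [-1.0, 0.2, 4.5]
opening: -0.004
```

```bash
python3 - <<'E'
from h import *
s=sensors.get_state();print(s["eef_pos"],s["contact_force"],s["wrist_torque"])
cv2.imwrite("pics/scene2.png",optics.read_camera("scene"))
E
```

```text
[0.51687823 0.0514443  0.09033174] [-0.99625288  0.18847342  4.4804102 ] [0.02974145 0.29456185 0.02113555]
```

View pics/scene2.png

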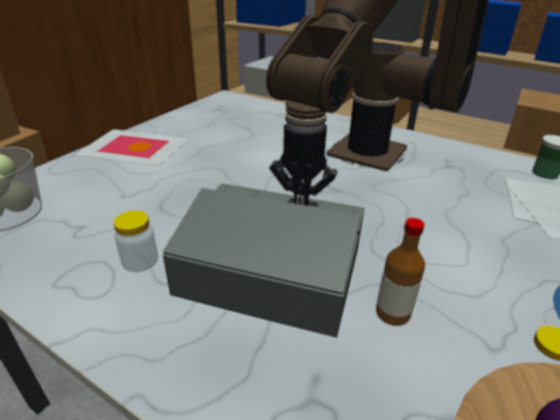

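The lid's edge looks slightly raised (deck squares at row ~200 are hidden). I'll press 1 mm more and hold.

Call:
arm_command([
  [[0.1, 0, 0, 0], [0, 0, 0, 0], [0, 0, 0, 0], [0, 0, 0, 0]],
])

```text
time: 7.7
eef_pos: [0.5169, 0.0514, 0.0894]
tcp_rot: [0.702, 0.088, -0.702, 0.088]
contact_force: [-1.7, 0.3, 5.3]
opening: -0.0
```

```bash
python3 - <<'E'
from h import *
cv2.imwrite("pics/scene3.png",optics.read_camera("scene"))
E
```

```text
(no output)
```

View pics/scene3.png

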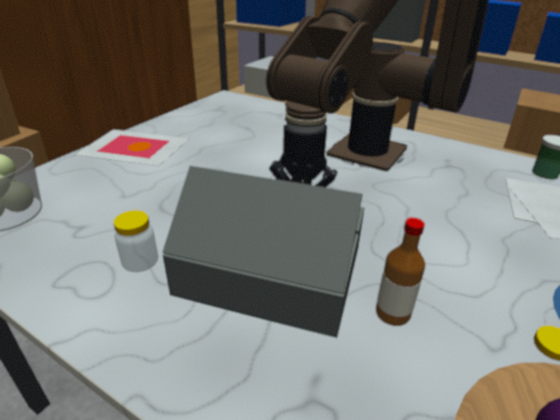

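The lid is swinging up by itself (edge now at row ~180). I'll wait for it to finish before withdrawing.

Call:
arm_command([
  [[0, 0, 0, 0], [0, 0, 0, 0], [0, 0, 0, 0], [0, 0, 0, 0], [0, 0, 0, 0], [0, 0, 0, 0], [0, 0, 0, 0], [0, 0, 0, 0], [0, 0, 0, 0], [0, 0, 0, 0], [0, 0, 0, 0], [0, 0, 0, 0]],
])

```text
time: 9.25
eef_pos: [0.5169, 0.0514, 0.0893]
tcp_rot: [0.702, 0.088, -0.702, 0.088]
contact_force: [-0.7, -0.3, 4.8]
opening: -0.001
```

Call:
arm_command([
  [[-0.3, 0, 0, 0], [-1, 0, 0, 0], [-2, 0, 0, 0], [-3, 0, 0, 0], [-3, 0, 0, 0], [-3, 0, 0, 0], [-1, 0, 1, 0], [0, 0, 2, 0], [0, 0, 1, 0], [0, 0, 0, 0], [0, 0, 0, 0], [0, 0, 0, 0], [0, 0, 0, 0], [0, 0, 0, 0]],
])

```text
time: 11.0
eef_pos: [0.4782, 0.0416, 0.2223]
tcp_rot: [-0.702, -0.088, 0.702, -0.088]
contact_force: [0.6, -0.3, 0.2]
opening: -0.002
```

```bash
python3 - <<'E'
from h import *
a=[cv2.resize(optics.read_camera(c),(400,300)) for c in("scene","wrist","top")]
cv2.imwrite("pics/m4.png",np.vstack([np.hstack(a[:2]),np.hstack([a[2],a[2]*0])]))
for q,z in(("sauce",0),("jar",0),("spoon",0)):
  for c in ("top","scene"):
    for r in optics.place_of(c,q)[:1]: print(c,q,r,at(c,r["at"],z).round(4))
s=sensors.get_state();print(s["time"],s["eef_pos"],s["contact_force"])
E
```

```text
top sauce {'at': [209.7, 174.4], 'conf': 0.82} [0.5859 0.2825 0.    ]
scene sauce {'at': [311.9, 390.9], 'conf': 0.73} [0.5854 0.2711 0.    ]
top jar {'at': [141.6, 386.4], 'conf': 0.69} [ 0.7247 -0.1882  0.    ]
scene jar {'at': [263.7, 140.5], 'conf': 0.7} [ 0.7299 -0.1827  0.    ]
top spoon {'at': [286.1, 302.1], 'conf': 0.81} [0.4141 0.0095 0.    ]
scene spoon {'at': [174.7, 247.4], 'conf': 0.2} [ 0.3183 -0.2187  0.    ]
11.45 [0.47807385 0.04155727 0.22235376] [-0.27769036  0.24578225  0.60197803]
```

View pics/m4.png

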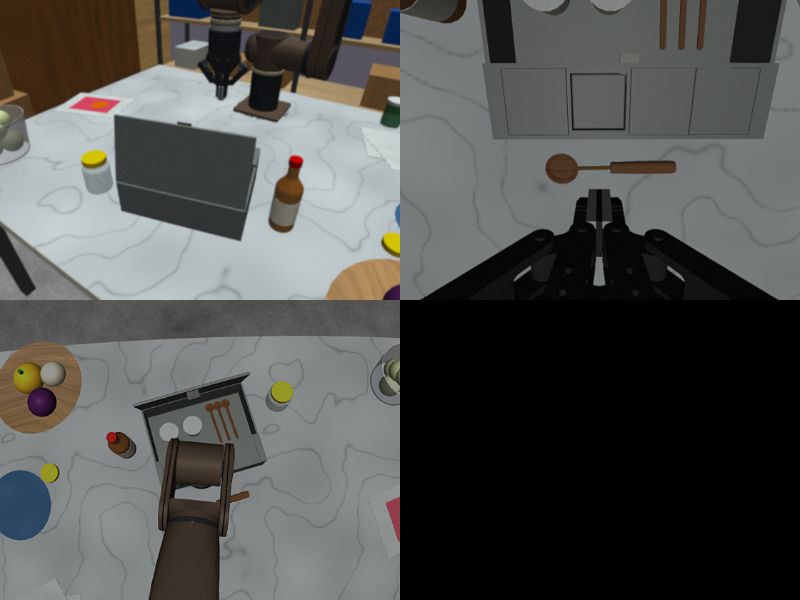

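The lid stands wide open, with the contents visible in the top and wrist views. The button is back up, the gripper is clear at z = 0.22, and the bottle, jar and spoon are in place.

```bash
python3 -c "
from plant import ctrl
print(ctrl.sign_off())"
```

```text
the job is handed in; nothing more can be done
None
```

The lid is open and the job is handed in; `sign_off` gives no verdict, so I can't confirm it passed.

**What I did:** The camera pictures showed the recessed button in the second square (spot2), so I lowered the shut fingertips there and did not feel over the other squares. I took contact from a reading of about 3 N with the tips at z = 0.0955, about 4.5 mm below the deck. I pressed down in 1 mm steps to z = 0.089, about 11 mm below the deck, at about 5 N. The lid swung up by itself; I held until it should have finished, then withdrew up and back towards the robot.

**Last checks, at 11.45 s:**
- **Lid:** it stands wide open in the scene, top and wrist pictures. I judged this by eye and did not measure the angle or check that it was fully at rest.
- **Button:** its plate looks back up in the wrist picture. I did not measure how far it sprang back.
- **Hand:** the tool was clear at z = 0.222, and the force reading (about 0.7 N) was no more than the noise in free air.
- **Bottle, jar and spoon:** the top camera put each within about 6 mm of its first reading, which is about how far the networks are off.

**What disagreed:**
- **Button centre:** the scene network put it about 9 mm from where the top camera and the caddy outline put it. The wrist camera agreed with the top camera to about 3 mm, so I used those.
- **Bottle:** the top and scene cameras differ by 11 to 19 mm on where its foot is. Neither camera's reading changed by more than about 5 mm.
- **Spoon:** the scene network's last report (confidence 0.2) was a wrong detection. The wrist and top pictures show the spoon lying in front of the deck as before.

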